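Lay up the service tray for one coffee order

ROBOT

A 6-joint arm with a two-finger parallel gripper is mounted at the origin on a cart in front of the work surface, level with it; the furniture and walls round the work are solid. World frame = base frame: x ahead of the robot, y to its left, z up, the work surface at z = 0. Lengths are in m, angles in rad, forces in N, time in s.
With the tool pointing down it reaches from about 0.375 to 0.975 m from the base axis. Payload 3.8 kg.
Tool frame: the origin (TCP) lies at the very end of the fingers, on their centre line; the grasp point (between the pads) lies 19 mm behind it; z points along the fingers, y is the line along which they close (so a half turn about z gives the same grasp; the last joint's range is limited). The gripper opens to 85 mm and grips with 20 to 120 N. Pads are 22 mm wide; open, the fingers measure 114 mm over their backs; the gripper's body (76 mm by 85 mm) begins 54 mm behind the grasp point. The pads swing forward as they close: fully open they stand 13 mm farther back than shut.
Start: joints at [1.104, 0.264, 1.604, -0, 1.274, -0.037], TCP at [0.281, 0.614, 0.231] pointing down, gripper open.
Joint ranges: [-2.63, 2.63], [-0.94, 2.18], [0.31, 2.57], [-1.31, 4.45], [0, 2.66], [-2.55, 2.55]. Speed limits (rad/s): [2.57, 2.57, 3.14, 3.14, 3.14, 3.14].

INTERFACE

Orientations are given as a rotation vector (axis times angle).
In Python, from workcell import bot gives the robot as it stands.
- The arm moves only by the shell command python3 -m creep 'ROWS' [FORCE]. ROWS is JSON, a list of rows, each a list of 5 numbers: the shift along the tool's x, y, z in units of 0.05 m (1.0 is 0.05 m), then the turn about the tool's z in units of 0.1 rad (1.0 is 0.1 rad), then the opening, from 0 (shut) to 1 (fully open). In form: [[tx, ty, tz, spin, hand], ...]. A call has 1 to 20 rows; each row shifts and turns the commanded pose from where the row before left it, along the tool's axes as they then stand; what a row does not reach is not made up. A row lasts 1/8 s, in which the tool goes at most 62.5 mm and 10.7 degrees, less where a joint would pass 70% of its speed; a pose out of reach is approached as far as the arm can. A call with a number of a shift or a turn outside -1 to 1 is refused whole. A call with a gripper value outside its range is refused whole. The fingers move at their own pace and stop on an object; FORCE is the grip in N (left out, the last holds). Time passes only in rows, so rows that do not move let the fingers close. It gives the time, the measured TCP pose, the force, the opening and the grip force at its end, in the units of the state.
- bot.read_state(): the state, without advancing time (a new reading comes with each control period).
- bot.read_camera(name): name is "side" or "top"; returns a dict with "pixels" (400x640x3 uint8, red, green, blue), "vfov" (degrees; the focal length in pixels is half the picture's height over the tangent of half this angle, whatever the lens; pixels are square), "cx", "cy" (the principal point, pixels), "dist_coeffs" ([k1, k2, p1, p2, k3] as OpenCV has them; the pictures are not rectified), "world_to_cam" (4x4, takes a point from world to camera coordinates). Camera axes: x right, y down, z forward; pixel columns grow to the right and rows downward; lengths in m; the calibration is good to about 2 mm. A picture is of the moment at which its call begins. There is no depth.
- bot.finish_job(): hands the job in; it is judged then, once.
Trained networks look in a picture, given as the dict that the camera call returned (one of the last four; its "shot" number tells which), for a name from the list of things; names that differ only in an ending like _2 or _b are one class to them, and where a whole thing is asked for, a point or a joint stands for the part that bears it (a point fixed in the world has none). Each returns a list of dicts, best first, with "score" (0 to 1); they miss things now and then, are a little off and sometimes report something else, mostly with a low value. They report only what shows in the picture. A call takes as long as a camera call. They do not tell look-alikes from the thing itself.
- bot.look_for(target, picture): "bbox" ([left, top, right, bottom] in pixels, round what is visible of it).
- bot.regions_of(target, picture): "mask" (400x640 bool, what is visible of it) and "bbox" ([left, top, right, bottom] in pixels, round what is visible of it).
The state is a dict: "time": time; "q": joint angles; "joint_vel": joint speeds; "joint_torque": joint torques, N m; "tool_pos": TCP position; "tcp_rot": TCP orientation; "wrist_force": force on the tool from outside, world axes, zero at the start; "torque": the same for the moment, N m; "width": opening from 0.0 (shut) to 1.0 (fully open); "grip_force": force on a finger pad.
Only numpy, scipy, OpenCV 4.12 (cv2) and the standard library are available. Lean on these libraries where they do the work, as an engineer would, in place of code of your own. Each camera call takes 0.05 s, during which the arm holds its last target. There are 200 camera calls.

TASK

Lay up the wooden service tray for the coffee order: seat the small blue-flowered cup upright in the cork-lined insert, the little steel cream jug in the steel-lined insert and the red-capped spice jar in the insert with the collar, and lay the teaspoon in the tray's long groove. Set things down rather than dropping them, and leave the cake fork and the brown-capped spice jar where they are: they belong to another order.

Things in the scene. Friction and masses are not known exactly. Their poses are not given: they have to be found in the camera images.
- tray: Dark wooden tray 326 (x) x 190 mm (y), immovable. Origin: underside centre, z up. Floor 10 mm up, lip 10 wide, 16 high. Pale strip on its +y side, top 16 mm up, has the spoon groove along x, cut to the tray floor: centre x 0, y +53, 146 long, 38 wide; for x -29..29 it is widened to y 21..85 (finger scoop). Inserts stand in any order at y -32, x -98, 0, 98.
- cup_insert: Fixed pale wooden insert in the tray, 96 mm square, 16 mm high, with a round recess lined with brown cork: the cup's place. Origin: centre of its underside, 10 mm above the worktop. Recess concentric, 56 mm across, 8 mm deep, floor 8 mm above the origin, edge chamfered 2 mm.
- jug_insert: Fixed pale wooden insert in the tray, 96 mm square, 16 mm high, with a wider round recess lined with dark grey steel: the cream jug's place. Origin: centre of its underside, 10 mm above the worktop. Recess concentric, 72 mm across, 8 mm deep, floor 8 mm above the origin, edge chamfered 2 mm.
- jar_insert: Fixed pale wooden insert in the tray, 96 mm square plate with an upright round collar: the red-capped jar's place. Origin: centre of its underside, 10 mm above the worktop. Collar concentric, 56 mm inside, 70 mm outside, top 32 mm above the origin; floor inside 8 mm above the origin.
- blue_cup: Small white china cup with blue flowers and one ring handle, 49 mm high, 0.12 kg. Origin: underside, z up; handle towards -y, its end 41 mm from the origin; the round bowl's axis is at y = +10 mm. Bowl 43 mm across at height 6, 54 at 25, 59 at the rim. Can be taken from above across the bowl, closing along its x.
- steel_jug: Little plain steel cream jug with spout and handle, 64 mm high, 0.11 kg. Origin: underside, z up; handle towards -y, its end 41 mm from the origin; the round body's axis is at y = +10.5 mm. Body 55 to 59 mm across, foot 50 mm. Can be taken from above across the body, closing along its x.
- red_jar: Round glass spice jar with a red cap (cream patch on its top) and brown label, 106 mm high, 42 mm across, its cap 45 mm across from height 85 up, 0.11 kg. Origin: centre of its underside; z up.
- brown_jar: Round glass spice jar with a dark brown cap (green patch on its top) and green label, look-alike of the red-capped jar, 105 mm high, 42 to 44 mm across. Belongs to another order: leave it. Origin: centre of its underside; z up.
- spoon: Steel teaspoon lying bowl up, 130 mm long (its x, bowl at +x), 11 mm high, 20 g. Origin: underside, mid-length; z up. It grips as a solid wedge: 12 mm wide (y) at the handle's end, 20 at mid-length, 26 at the bowl; 10 mm high at mid-length, where it can be taken from above, closing along its y.
- fork: Steel cake fork, look-alike of the teaspoon, 144 mm long (its x), 20 mm wide, 11 mm high, lying flat. Belongs to another order: leave it. Origin: underside, mid-length; z up.
Not all that is in view belongs to the job. What is shaped like the blue_cup but orange or turquoise is not meant. Leave any orange look-alike of the steel_jug alone.

How it is judged:
At the end, for the whole second after the job is handed in: Cup, jug and jar upright (0.1 rad) on the floors of their own inserts (height within 2.5 mm; origins within 20, 22, 10 mm of centre); spoon on the groove floor within 15 mm along, 12 mm across, 0.15 rad; all at rest; fork and brown-capped jar within 20 mm of their starts (horizontal distance between blue_cup and cup_insert below 0.02 m and z of blue_cup in the frame of cup_insert between 0.0055 and 0.0105 m and angle between each of blue_cup, steel_jug, red_jar, spoon's own z axis and vertical below 0.1 rad and linear speed of each of blue_cup, steel_jug, red_jar, spoon below 0.01 m/s and horizontal distance between steel_jug and jug_insert below 0.022 m and z of steel_jug in the frame of jug_insert between 0.0055 and 0.0105 m and horizontal distance between red_jar and jar_insert below 0.01 m and z of red_jar in the frame of jar_insert between 0.0055 and 0.0105 m and x of spoon in the frame of tray between -0.015 and 0.015 m and y of spoon in the frame of tray between 0.041 and 0.065 m and z of spoon in the frame of tray between 0.007 and 0.013 m and angle between the x axis of spoon and the x axis of tray, either way round below 0.15 rad and distance of each of fork, brown_jar from where it was at the start of the episode below 0.02 m); the robot touches nothing.
It fails at once if the cake fork is moved by more than 20 mm (distance of fork from where it was at the start of the episode above 0.02 m).
It fails at once if the brown-capped jar is moved by more than 20 mm (distance of brown_jar from where it was at the start of the episode above 0.02 m).
It fails at once if the cup, the jug, the jar or the teaspoon is dropped or knocked (faster than 0.5 m/s while the fingers do not touch it) ((linear speed of blue_cup above 0.5 m/s and contact force between blue_cup and the fingers below 0.05 N) or (linear speed of steel_jug above 0.5 m/s and contact force between steel_jug and the fingers below 0.05 N) or (linear speed of red_jar above 0.5 m/s and contact force between red_jar and the fingers below 0.05 N) or (linear speed of spoon above 0.5 m/s and contact force between spoon and the fingers below 0.05 N)).
It also fails if it takes over 120 s, if anything falls off the work surface, if the arm or the gripper's body presses on something with over 40 N, if the wrist force passes 120 N, or if a joint passes its speed limit or range.

## Working session

There is one attempt and no reset: what is moved stays moved. The work goes in short steps, Python scripts to look and compute and a shell command to move; the robot and the scene stay as the last step left them, time stands still between calls to the robot, and variables do not carry over. Pictures are saved under pics/ and viewed, at most 17 in all, crops included, and the job is handed in when it is done.

```bash
mkdir -p pics; ls; python3 - <<'E'
from workcell import bot
import cv2
s=bot.read_state();print({k:s[k] for k in('time','tool_pos','tcp_rot','width','wrist_force')})
for n in('top','side'):
    p=bot.read_camera(n);cv2.imwrite(f'pics/{n}0.png',p['pixels'][:,:,::-1])
    print(n,p['vfov'],p['cx'],p['cy'],p['dist_coeffs'],p['world_to_cam'],p['shot'])
    for t in ['tray','cup_insert','jug_insert','jar_insert','blue_cup','steel_jug','red_jar','spoon','fork','brown_jar']:
        print(t,[([round(float(v)) for v in d['bbox']],round(float(d['score']),2)) for d in bot.look_for(t,p)][:5])
E
```

```text
pics
{'time': 0.0, 'tool_pos': array([0.28097767, 0.61291879, 0.22993565]), 'tcp_rot': array([-0.669872  , -3.06878233,  0.00350603]), 'width': 0.9980721835571759, 'wrist_force': array([ 0.0050359 , -0.16523895, -0.44403528])}
top 53.296944743155386 323.07759610667307 198.36113670008172 [-0.01169924  0.          0.          0.          0.        ] [[-0.00870438 -0.99989617 -0.01148394 -0.16087088]
 [-0.98493095  0.01055673 -0.17262556  0.50973251]
 [ 0.17272887  0.00980829 -0.98492057  1.27454825]
 [ 0.          0.          0.          1.        ]] 1
tray [([244, 144, 315, 242], 0.98)]
cup_insert [([270, 176, 303, 207], 0.75)]
jug_insert [([275, 146, 308, 180], 0.74)]
jar_insert [([268, 206, 297, 238], 0.92)]
blue_cup [([475, 211, 501, 232], 0.72), ([344, 239, 364, 256], 0.68), ([411, 167, 435, 188], 0.53)]
steel_jug [([203, 196, 229, 222], 0.76), ([209, 160, 226, 179], 0.76), ([271, 178, 304, 209], 0.73), ([185, 236, 211, 255], 0.59)]
red_jar [([351, 176, 367, 193], 0.65)]
spoon []
fork [([164, 201, 168, 232], 0.49)]
brown_jar [([175, 175, 197, 190], 0.54)]
side 55.68595645649317 32
[... 239 characters left out ...]
.5089778 ]
 [ 0.          0.          0.          1.        ]] 2
tray [([295, 183, 375, 204], 0.76), ([346, 185, 374, 198], 0.52)]
cup_insert [([319, 186, 348, 198], 0.71)]
jug_insert [([347, 187, 371, 198], 0.48)]
jar_insert [([298, 183, 320, 199], 0.55), ([320, 148, 337, 173], 0.16)]
blue_cup [([320, 279, 347, 310], 0.88), ([280, 205, 303, 229], 0.84), ([359, 234, 376, 256], 0.72)]
steel_jug [([336, 162, 350, 176], 0.73), ([303, 164, 320, 180], 0.7), ([337, 233, 348, 237], 0.6), ([282, 162, 290, 177], 0.46)]
red_jar [([346, 195, 358, 228], 0.95), ([319, 151, 336, 172], 0.47)]
spoon [([322, 151, 334, 172], 0.58), ([337, 233, 346, 237], 0.46)]
fork []
brown_jar [([322, 148, 335, 170], 0.47)]
```

```bash
python3 - <<'E'
import cv2
a=cv2.imread('pics/top0.png')[120:280,140:520]; cv2.imwrite('pics/t1.png',cv2.resize(a,None,fx=2.1,fy=2.1,interpolation=cv2.INTER_CUBIC))
a=cv2.imread('pics/side0.png')[130:330,250:450]; cv2.imwrite('pics/s1.png',cv2.resize(a,None,fx=3,fy=3,interpolation=cv2.INTER_CUBIC))
E
```

```text
(no output)
```

View pics/t1.png

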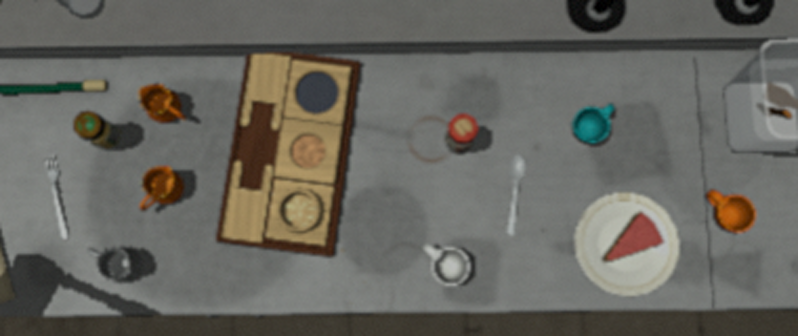

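View pics/s1.png

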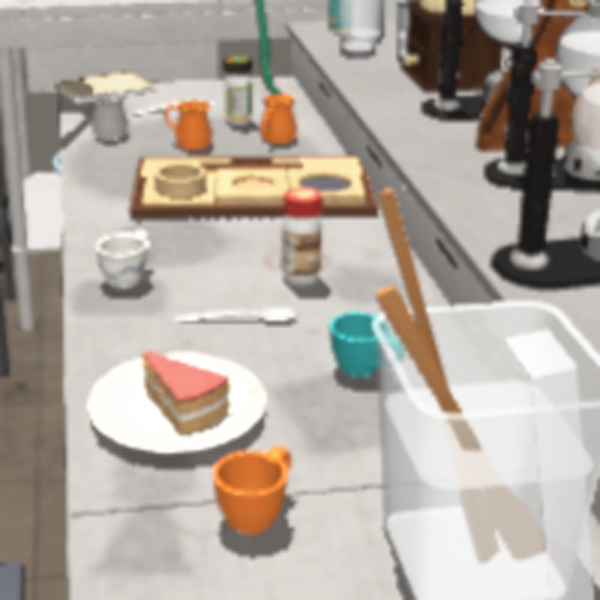

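The top view shows the tray at about full-image (279,193), with the jug insert at the far end, the cup insert in the middle and the jar insert near. The flowered cup is at (355,247), the red jar at (360,183), the spoon at (386,196)–(383,230) and the steel jug at (196,246). The fork and brown jar are left of the tray. Next I fit poses to the masks in both views.

```bash
cat > h.py <<'E'
import numpy as np, cv2
from scipy.optimize import minimize
from workcell import bot
U=6
def proj(P,p):
    f=200/np.tan(np.radians(p['vfov'])/2); K=np.array([[f,0,p['cx']],[0,f,p['cy']],[0,0,1.]])
    M=np.array(p['world_to_cam']); r=cv2.Rodrigues(M[:3,:3])[0]
    return cv2.projectPoints(np.asarray(P,float).reshape(-1,1,3),r,M[:3,3],K,np.array(p['dist_coeffs']))[0][:,0]
def ray(uv,p,z):
    f=200/np.tan(np.radians(p['vfov'])/2); K=np.array([[f,0,p['cx']],[0,f,p['cy']],[0,0,1.]])
    M=np.array(p['world_to_cam']); n=cv2.undistortPoints(np.array([[uv]],float),K,np.array(p['dist_coeffs']))[0,0]
    d=M[:3,:3].T@np.array([n[0],n[1],1]); c=-M[:3,:3].T@M[:3,3]
    return c+d*(z-c[2])/d[2]
def ring(z,r,y=0):
    a=np.linspace(0,2*np.pi,40); return np.c_[r*np.cos(a),y+r*np.sin(a),0*a+z]
def box(x0,x1,y0,y1,z0,z1): return np.array([[x,y,z] for x in(x0,x1) for y in(y0,y1) for z in(z0,z1)])
V=np.vstack
PARTS={'tray':[box(-.163,.163,-.095,.095,0,.016)],
 'blue_cup':[V([ring(0,.019,.01),ring(.006,.0215,.01),ring(.025,.027,.01),ring(.049,.0295,.01)]),box(-.004,.004,-.041,-.015,.014,.042)],
 'steel_jug':[V([ring(0,.025,.0105),ring(.015,.0295,.0105),ring(.06,.0275,.0105)]),box(-.004,.004,-.041,-.015,.015,.055),box(-.006,.006,.03,.041,.052,.064)],
 'red_jar':[V([ring(0,.021),ring(.085,.021)]),V([ring(.085,.0225),ring(.106,.0225)])],
 'spoon':[V([box(-.065,0,-.006,.006,0,.008),box(.03,.06,-.013,.013,0,.011),box(.065,.065,-.005,.005,0,.011)])]}
def sil(n,x,p,z0):
    c,s=np.cos(x[2]),np.sin(x[2]); R=np.array([[c,-s,0],[s,c,0],[0,0,1]])
    m=np.zeros((400*U,640*U),np.uint8)
    for q in PARTS[n]:
        uv=((proj(q@R.T+[x[0],x[1],z0],p)+.5)*U).astype(np.int32); cv2.fillConvexPoly(m,cv2.convexHull(uv),1)
    return m
def fit(n,obs,x0,z0=0.,dyaw=.4):
    M=[(cv2.resize(m.astype(np.uint8),(640*U,400*U),interpolation=cv2.INTER_NEAREST),p) for m,p in obs]
    def cost(x):
        t=0
        for m,p in M:
            s=sil(n,x,p,z0); t+=1-np.count_nonzero(s&m)/np.count_nonzero(s|m)
        return t
    S=np.array([x0,np.add(x0,[.012,0,0]),np.add(x0,[0,.012,0]),np.add(x0,[0,0,dyaw])])
    r=minimize(cost,x0,method='Nelder-Mead',options=dict(initial_simplex=S,xatol=2e-4,fatol=1e-4,maxfev=150))
    return r.x,r.fun
def masks(n,p,near=None):
    L=[(float(d['score']),[float(v) for v in d['bbox']],d['mask']) for d in bot.regions_of(n,p)]
    if near is not None: L=[l for l in L if np.hypot((l[1][0]+l[1][2])/2-near[0],(l[1][1]+l[1][3])/2-near[1])<12]
    return L
E
python3 - <<'E'
from h import *
from workcell import bot
import cv2,pickle
P={n:bot.read_camera(n) for n in('top','side')}
near={'tray':((279,193),(335,193)),'blue_cup':((354,247),(291,217)),'steel_jug':((198,245),(286,169)),'red_jar':((359,184),(352,211)),'spoon':((385,213),(329,236))}
yaw={'tray':-.12,'blue_cup':.5,'steel_jug':.5,'red_jar':0,'spoon':0}
for n,(a,b) in near.items():
    x0=[*ray(a,P['top'],.02)[:2],yaw[n]]; print(n,'guess',np.round(x0,3))
    obs=[]
    for c,q in(('top',a),('side',b)):
        L=masks(n,P[c],q)
        if not L and n=='spoon': L=masks('fork',P[c],q)
        if L: obs.append((L[0][2],P[c])); print('  ',c,round(L[0][0],2),np.round(L[0][1]), L[0][2].sum())
        else: print('  ',c,'none')
    for o in ([obs] if len(obs)<2 else [obs,obs[:1]]):
        if o:
            best=min((fit(n,o,[x0[0],x0[1],x0[2]+d]) for d in((0,) if n in('tray','red_jar','spoon') else(0,1.57,3.14,-1.57))),key=lambda r:r[1]); print('  ',np.round(best[0],4),round(best[1],3))
for n in('jar_insert','cup_insert','jug_insert'):
    for l in masks(n,P['top']): print(n,round(l[0],2),np.round(l[1]))
for n,uv in(('fork',(166,216)),('brown',(183,180))): print(n,ray(uv,P['top'],.0 if n=='fork' else .105))
E
```

```text
tray guess [ 0.532 -0.017 -0.12 ]
   top 0.96 [243. 144. 313. 243.] 2755
   side 0.65 [296. 183. 374. 202.] 624
   [ 0.5407 -0.0113 -0.1415] 1.118
   [ 0.5404 -0.0119 -0.1399] 0.486
blue_cup guess [ 0.349 -0.266  0.5  ]
   top 0.82 [344. 238. 364. 256.] 309
   side 0.77 [287. 208. 301. 228.] 240
   [ 0.3554 -0.2573  2.4963] 0.282
   [ 0.3547 -0.258   2.4204] 0.111
steel_jug guess [0.36 0.25 0.5 ]
   top 0.54 [188. 237. 208. 254.] 303
   side 0.46 [279. 161. 290. 179.] 173
   [0.3593 0.2602 2.7138] 0.3
   [0.3608 0.2603 2.7501] 0.134
red_jar guess [ 0.56  -0.288  0.   ]
   top 0.49 [349. 175. 369. 194.] 279
   side 0.8 [344. 194. 356. 228.] 398
   [ 0.5542 -0.2859  0.5725] 0.241
   [ 0.5539 -0.287   0.0766] 0.159
spoon guess [ 0.46  -0.372  0.   ]
   top 0.72 [379. 193. 392. 231.] 86
   side none
   [ 0.4688 -0.3752 -0.1489] 0.659
jar_insert 0.84 [268. 207. 298. 236.]
cup_insert 0.78 [271. 179. 304. 206.]
cup_insert 0.63 [162. 196. 173. 231.]
jug_insert 0.87 [274. 147. 307. 182.]
jug_insert 0.38 [271. 178. 300. 202.]
fork [0.46038888 0.37125794 0.        ]
brown [0.56166757 0.28040506 0.105     ]
```

```bash
python3 - <<'E'
from h import *
P={n:bot.read_camera(n) for n in('top','side')}
obs=[]
for c,q in(('top',(279,193)),('side',(335,193))):
    p=P[c]; m=np.zeros((400,640),np.uint8)
    for l in masks('tray',p,q): m|=l[2].astype(np.uint8)
    n,lab,st,_=cv2.connectedComponentsWithStats(m); m=(lab==1+np.argmax(st[1:,4])).astype(np.uint8)
    h=cv2.convexHull(cv2.findNonZero(m)); m=m*0; cv2.fillConvexPoly(m,h,1); obs.append((m,p)); print(c,m.sum())
T=None
for o in(obs,obs[:1]):
    x,f=fit('tray',o,[.54,-.012,-.14],dyaw=.1); print('tray',np.round(x,4),round(f,3)); T=x if T is None else T
# spoon: bright thin pixels in top image
im=P['top']['pixels']; g=cv2.cvtColor(im,cv2.COLOR_RGB2GRAY).astype(int); 
roi=g[185:240,370:402]; bg=np.median(roi); m=np.zeros_like(g,np.uint8); m[185:240,370:402]=(roi>bg+22); n,lab,st,_=cv2.connectedComponentsWithStats(m); m=(lab==1+np.argmax(st[1:,4]))
print('spoon px',m.sum()); xs,fs=fit('spoon',[(m,P['top'])],[.4688,-.375,-.15],dyaw=.15); print('spoon',np.round(xs,4),round(fs,3))
ends=np.argwhere(m); print(ends[0][::-1],ends[-1][::-1],[np.round(ray(e[::-1],P['top'],.006),4) for e in(ends[0],ends[-1])])
poses={'tray':T,'blue_cup':[.3554,-.2573,2.47],'steel_jug':[.3598,.2602,2.73],'red_jar':[.5542,-.2862,0],'spoon':xs}
def R(a):return np.array([[np.cos(a),-np.sin(a)],[np.sin(a),np.cos(a)]])
out=[]
for c,(r0,r1,c0,c1),k in(('top',(130,265,170,400),3.4),('side',(145,250,260,400),5)):
    b=cv2.resize(P[c]['pixels'][r0:r1,c0:c1,::-1],None,fx=k,fy=k,interpolation=cv2.INTER_CUBIC)
    for n,x in poses.items():
        cc=cv2.findContours(sil(n,x,P[c],0),cv2.RETR_EXTERNAL,cv2.CHAIN_APPROX_NONE)[0]
        for q in cc: cv2.polylines(b,[((q/U-[c0,r0])*k).astype(np.int32)],True,(0,255,0),1)
    for z,rr,xx in((.026,.028,0),(.042,.028,-.098),(.026,.036,.098)):
        q=ring(z,rr); q[:,:2]=(q[:,:2]+[xx,-.032])@R(T[2]).T+T[:2]
        cv2.polylines(b,[((proj(q,P[c])+.5-[c0,r0])*k).astype(np.int32)],True,(0,0,255),1)
    cv2.imwrite(f'pics/ov_{c}.png',b)
for n,d in(('cup',(0,-.032)),('jar',(-.098,-.032)),('jug',(.098,-.032)),('groove',(0,.053))): print(n,np.round(T[:2]+R(T[2])@d,4))
E
```

```text
top 5414
side 903
tray [ 0.5417 -0.0116 -0.1443] 0.526
tray [ 0.5402 -0.0126 -0.1401] 0.033
spoon px 51
spoon [ 0.4625 -0.3702 -0.0945] 0.798
[385 209] [384 231] [array([ 0.4759, -0.3745,  0.006 ]), array([ 0.4015, -0.3685,  0.006 ])]
cup [ 0.5371 -0.0433]
jar [ 0.4401 -0.0292]
jug [ 0.6341 -0.0574]
groove [0.5493 0.0408]
```

View pics/ov_top.png

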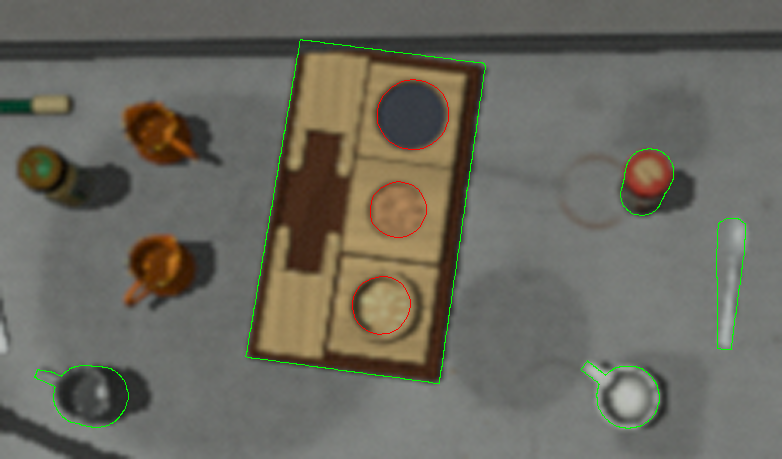

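View pics/ov_side.png

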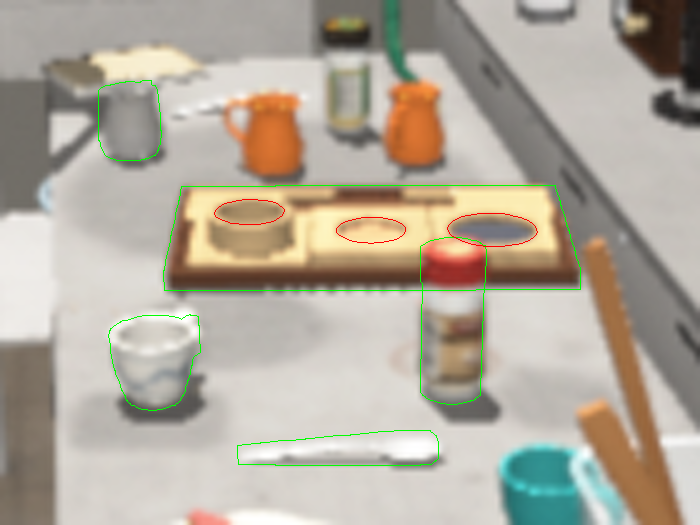

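The overlays agree with both pictures: tray, cup, jug and jar outlines sit on the objects, and the spoon runs from about (387.6,194) to (383,233). I'll start with the jug, which is nearest the arm.

```bash
cat > to.py <<'E'
import sys,numpy as np
from scipy.spatial.transform import Rotation as Ro
from workcell import bot
x,y,z,psi=map(float,sys.argv[1:5]); s=bot.read_state()
Rm=Ro.from_rotvec(s['tcp_rot']).as_matrix(); p0=np.arctan2(Rm[1,1],Rm[0,1])
sp=p0-psi; d=np.array([x,y,z])-s['tool_pos']
ty=np.array([np.cos(psi),np.sin(psi)]); tx=np.array([-np.sin(psi),np.cos(psi)])
print('t',round(s['time'],2),'pos',np.round(s['tool_pos'],4),'psi %.3f tilt %.3f'%(p0,np.arccos(-Rm[2,2])),'w %.3f grip %.1f'%(s['width'],s['grip_force']),'q6 %.2f'%s['q'][5],'q6 new %.2f'%(np.arctan2(y,x)-psi))
print('spin %.2f then tx %.2f ty %.2f tz %.2f'%(sp/.1,tx@d[:2]/.05,ty@d[:2]/.05,-d[2]/.05))
E
python3 to.py .3556 .2506 .15 -.41
```

```text
t 2.1 pos [0.2813 0.6136 0.2313] psi 1.141 tilt 0.000 w 1.000 grip 0.0 q6 -0.04 q6 new 1.02
spin 15.51 then tx -6.07 ty 4.26 tz 1.63
```

```bash
python3 -m creep '[[0,0,0,1,1],[0,0,0,1,1],[0,0,0,1,1],[0,0,0,1,1],[0,0,0,1,1],[0,0,0,1,1],[0,0,0,1,1],[0,0,0,1,1],[0,0,0,1,1],[0,0,0,1,1],[0,0,0,1,1],[0,0,0,1,1],[0,0,0,1,1],[0,0,0,1,1],[0,0,0,1,1],[0,0,0,0.5,1],[0,0,0,0,1]]' 30; python3 to.py .3556 .2506 .15 -.41
python3 -m creep '[[-0.76,0.53,0.1,0,1],[-0.76,0.53,0.2,0,1],[-0.76,0.53,0.2,0,1],[-0.76,0.53,0.2,0,1],[-0.76,0.53,0.2,0,1],[-0.76,0.53,0.2,0,1],[-0.76,0.53,0.2,0,1],[-0.75,0.55,0.33,0,1],[0,0,0,0,1],[0,0,0,0,1]]'; python3 to.py .3556 .2506 .018 -.41
```

```text
time: 4.22
tool_pos: [0.2813, 0.6136, 0.2313]
tcp_rot: [-2.626, -1.725, 0.0]
wrist_force: [-0.3, 0.0, -0.4]
width: 0.999
grip_force: 0.0
t 4.22 pos [0.2813 0.6136 0.2313] psi -0.408 tilt 0.000 w 0.999 grip 0.0 q6 1.51 q6 new 1.02
spin 0.02 then tx -6.07 ty 4.26 tz 1.63
time: 5.48
tool_pos: [0.3564, 0.2508, 0.1503]
tcp_rot: [-2.626, -1.723, -0.002]
wrist_force: [-0.0, 0.0, 0.5]
width: 1.0
grip_force: 0.0
t 5.47 pos [0.3564 0.2508 0.1503] psi -0.409 tilt 0.001 w 1.000 grip 0.0 q6 0.96 q6 new 1.02
spin 0.01 then tx -0.01 ty -0.01 tz 2.65
```

```bash
python3 -m creep '[[0,0,0.5,0,1],[0,0,0.5,0,1],[0,0,0.5,0,1],[0,0,0.5,0,1],[0,0,0.4,0,1],[0,0,0.24,0,1],[0,0,0,0,1],[0,0,0,0,0.6],[0,0,0,0,0.4],[0,0,0,0,0.4],[0,0,0,0,0.4],[0,0,0,0,0.4],[0,0,0,0,0.4]]' 30
python3 - <<'E'
from workcell import bot
import cv2,numpy as np
a=bot.read_camera('top')['pixels'][190:280,160:280,::-1];b=bot.read_camera('side')['pixels'][120:210,250:370,::-1]
cv2.imwrite('pics/j1.png',cv2.resize(np.hstack([a,b]),None,fx=3.3,fy=3.3,interpolation=cv2.INTER_CUBIC))
E
```

```text
time: 7.1
tool_pos: [0.3571, 0.2511, 0.0193]
tcp_rot: [-2.626, -1.724, -0.004]
wrist_force: [-1.7, -0.5, 4.7]
width: 0.64
grip_force: 31.2
```

View pics/j1.png

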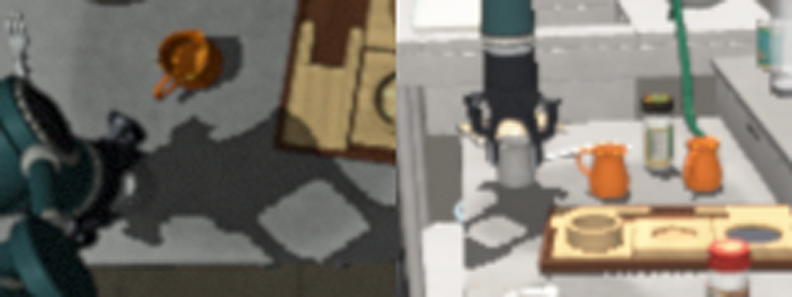

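The jug is held between the fingers (opening 54 mm, as it should be), and nothing else is touched. Next: lift and carry it.

```bash
python3 -m creep '[[0,0,-0.2,0,0.4],[0,0,-0.4,0,0.4],[0,0,-0.5,0,0.4],[0,0,-0.5,0,0.4],[0,0,-0.5,0,0.4],[0,0,-0.5,0,0.4],[0,0,0,0,0.4]]'; python3 to.py .6335 -.0576 .13 -.41
```

```text
time: 8.07
tool_pos: [0.3577, 0.2514, 0.1504]
tcp_rot: [2.626, 1.724, 0.009]
wrist_force: [0.1, 0.2, -0.8]
width: 0.638
grip_force: 32.1
t 8.07 pos [0.3577 0.2514 0.1504] psi -0.409 tilt 0.006 w 0.638 grip 32.1 q6 0.96 q6 new 0.32
spin 0.01 then tx -3.47 ty 7.52 tz 0.41
```

```bash
python3 -m creep '[[-0.1,0.25,0,0,0.4],[-0.23,0.5,0,0,0.4],[-0.23,0.5,0,0,0.4],[-0.23,0.5,0,0,0.4],[-0.23,0.5,0,0,0.4],[-0.23,0.5,0,0,0.4],[-0.23,0.5,0,0,0.4],[-0.23,0.5,0,0,0.4],[-0.23,0.5,0,0,0.4],[-0.23,0.5,0,0,0.4],[-0.23,0.5,0,0,0.4],[-0.23,0.5,0,0,0.4],[-0.23,0.5,0,0,0.4],[-0.23,0.5,0,0,0.4],[-0.23,0.5,0,0,0.4],[-0.15,0.27,0,0,0.4],[0,0,0,0,0.4],[0,0,0,0,0.4]]'; python3 to.py .6335 -.0576 .038 -.41
python3 - <<'E'
from h import *
P=[bot.read_camera(c) for c in('top','side')]; a,b=[p['pixels'][:,:,::-1] for p in P]
for n,p in zip(('top','side'),P): print([(np.round(l[1]),round(l[0],2),l[2].sum()) for l in masks('steel_jug',p)])
cv2.imwrite('pics/j2.png',cv2.resize(np.hstack([a[120:240,230:350],b[110:230,280:400]]),None,fx=3.3,fy=3.3,interpolation=cv2.INTER_CUBIC))
E
```

```text
time: 10.32
tool_pos: [0.6312, -0.0579, 0.1473]
tcp_rot: [-2.625, -1.723, 0.001]
wrist_force: [-0.5, 1.4, -1.2]
width: 0.637
grip_force: 32.1
t 10.32 pos [ 0.6312 -0.0579  0.1473] psi -0.409 tilt 0.002 w 0.637 grip 32.1 q6 0.28 q6 new 0.32
spin 0.01 then tx 0.02 ty 0.04 tz 2.19
[(array([206., 162., 223., 179.]), 0.73, np.int64(261)), (array([288., 150., 307., 178.]), 0.19, np.int64(353))]
[(array([305., 162., 321., 180.]), 0.71, np.int64(190)), (array([353., 150., 364., 168.]), 0.69, np.int64(230)), (array([337., 163., 350., 178.]), 0.59, np.int64(170)), (array([323., 148., 336., 172.]), 0.45, np.int64(189))]
```

View pics/j2.png

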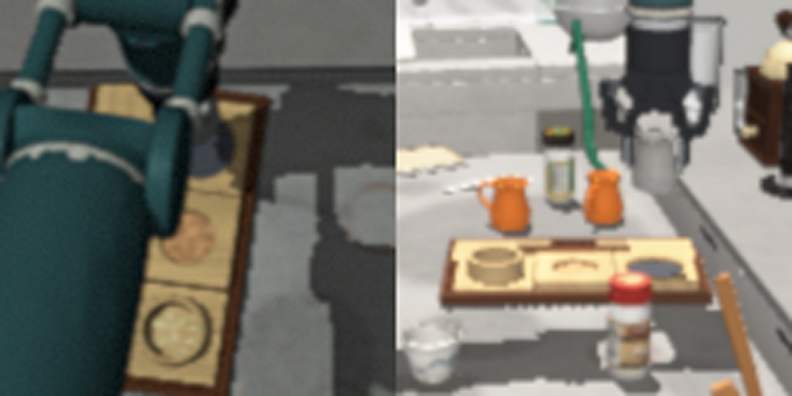

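```bash
python3 -m creep '[[0,0,0.3,0,0.4],[0.02,0.04,0.5,0,0.4],[0,0,0.5,0,0.4],[0,0,0.4,0,0.4],[0,0,0.25,0,0.4],[0,0,0.1,0,0.4],[0,0,0.05,0,0.4],[0,0,0,0,0.4],[0,0,0,0,0.4]]';  python3 to.py .6335 -.0576 .0373 -.41
```

```text
time: 11.65
tool_pos: [0.6339, -0.0581, 0.043]
tcp_rot: [-2.626, -1.724, 0.0]
wrist_force: [-3.4, -0.5, -0.2]
width: 0.637
grip_force: 32.9
t 11.65 pos [ 0.6339 -0.0581  0.043 ] psi -0.409 tilt 0.000 w 0.637 grip 32.9 q6 0.28 q6 new 0.32
spin 0.01 then tx 0.01 ty -0.01 tz 0.11
```

```bash
python3 -m creep '[[0,0,0.06,0,0.4],[0,0,0.05,0,0.4],[0,0,0,0,0.4],[0,0,0,0,0.4]]'
```

```text
time: 12.15
tool_pos: [0.6332, -0.0585, 0.0375]
tcp_rot: [-2.626, -1.723, 0.003]
wrist_force: [-6.4, -0.7, 0.5]
width: 0.636
grip_force: 34.1
```

```bash
python3 - <<'E'
from h import *
P=[bot.read_camera(c) for c in('top','side')]; a,b=[p['pixels'][:,:,::-1] for p in P]
print(bot.read_state()['wrist_force'],bot.read_state()['torque'])
for x in(.70,.72,.74): print(x,proj([[x,-.06,0],[x,-.06,.04]],P[1]).round())
L=masks('steel_jug',P[1],(358,183)); print([(np.round(l[1]),l[0]) for l in L])
for l in L[:1]: print(fit('steel_jug',[(l[2],P[1])],[.6375,-.049,2.73],.018))
cv2.imwrite('pics/j3.png',cv2.resize(b[110:210,290:420],None,fx=6,fy=6,interpolation=cv2.INTER_CUBIC))
E
```

```text
[-6.18021093 -1.17106574  0.4507143 ] [-0.14893274  0.61625341 -0.20557356]
0.7 [[374. 196.]
 [374. 186.]]
0.72 [[378. 195.]
 [379. 186.]]
0.74 [[383. 195.]
 [384. 186.]]
[(array([353., 174., 365., 192.]), 0.62)]
(array([ 0.63569073, -0.0407202 ,  2.90458336]), np.float64(0.14392441221709518))
```

View pics/j3.png

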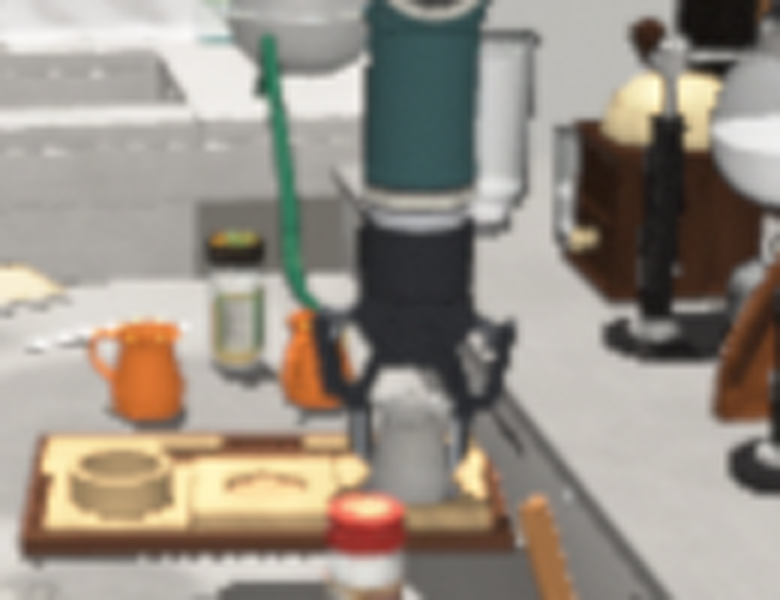

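```bash
python3 -m creep '[[-0.03,-0.07,0,0,0.4],[0,0,0,0,0.4],[0,0,0.02,0,0.4],[0,0,0,0,0.4]]'
```

```text
time: 12.8
tool_pos: [0.6313, -0.0583, 0.0374]
tcp_rot: [2.625, 1.724, 0.002]
wrist_force: [-1.7, -0.8, 5.3]
width: 0.637
grip_force: 34.4
```

```bash
python3 -m creep '[[0,0,0,0,0.68],[0,0,0,0,0.72],[0,0,0,0,0.76],[0,0,0,0,0.76],[0,0,0,0,0.76]]'; python3 -m creep '[[0,0,-0.1,0,0.76],[0,0,-0.2,0,0.76],[0,0,-0.3,0,0.76],[0,0,-0.5,0,0.76],[0,0,-0.6,0,0.76],[0,0,-0.8,0,0.76],[0,0,-0.5,0,0.76],[0,0,0,0,0.76]]';  python3 to.py .349 -.265 .16 -.67
```

```text
time: 13.42
tool_pos: [0.6289, -0.058, 0.0354]
tcp_rot: [-2.625, -1.723, 0.004]
wrist_force: [-5.4, 0.5, 0.7]
width: 0.758
grip_force: 0.0
time: 14.42
tool_pos: [0.6337, -0.0585, 0.1915]
tcp_rot: [2.621, 1.721, 0.012]
wrist_force: [0.2, 0.6, -0.5]
width: 0.76
grip_force: 0.0
t 14.43 pos [ 0.6337 -0.0585  0.1915] psi -0.409 tilt 0.010 w 0.760 grip 0.0 q6 0.28 q6 new 0.02
spin 2.61 then tx -6.77 ty -1.90 tz 0.63
```

```bash
python3 -m creep '[[0,0,0,0.87,0.9],[0,0,0,0.87,1],[0,0,0,0.87,1],[-0.3,-0.1,0,0,1],[-0.8,-0.22,0.05,0,1],[-0.8,-0.22,0.1,0,1],[-0.8,-0.22,0.1,0,1],[-0.8,-0.22,0.1,0,1],[-0.8,-0.22,0.1,0,1],[-0.8,-0.22,0.1,0,1],[-0.8,-0.22,0.08,0,1],[-0.6,-0.18,0,0,1],[-0.27,-0.08,0,0,1],[0,0,0,0,1],[0,0,0,0,1]]';  python3 to.py .349 -.265 .016 -.67
python3 - <<'E'
from h import *
P=[bot.read_camera(c) for c in('top','side')]; a,b=[p['pixels'][:,:,::-1] for p in P]
for p,q in zip(P,((290,164),(360,185))): 
    L=masks('steel_jug',p,q); print([(np.round(l[1]),l[0]) for l in L])
    for l in L[:1]: print(fit('steel_jug',[(l[2],p)],[.6375,-.049,2.73],.018))
cv2.imwrite('pics/j4.png',cv2.resize(np.hstack([a[130:250,260:380],b[140:260,270:390]]),None,fx=3.3,fy=3.3,interpolation=cv2.INTER_CUBIC))
E
```

```text
time: 16.3
tool_pos: [0.3463, -0.2642, 0.1549]
tcp_rot: [2.828, 1.368, 0.001]
wrist_force: [0.4, 0.1, -0.1]
width: 1.003
grip_force: 0.0
t 16.3 pos [ 0.3463 -0.2642  0.1549] psi -0.669 tilt 0.001 w 1.003 grip 0.0 q6 -0.04 q6 new 0.02
spin 0.01 then tx 0.02 ty 0.05 tz 2.78
[(array([281., 154., 302., 170.]), 0.79)]
(array([ 0.6352332 , -0.05084589,  2.63001999]), np.float64(0.19064998262078559))
[(array([352., 175., 363., 194.]), 0.62)]
(array([ 0.63846414, -0.03991725,  2.71626161]), np.float64(0.12337301145844926))
```

View pics/j4.png

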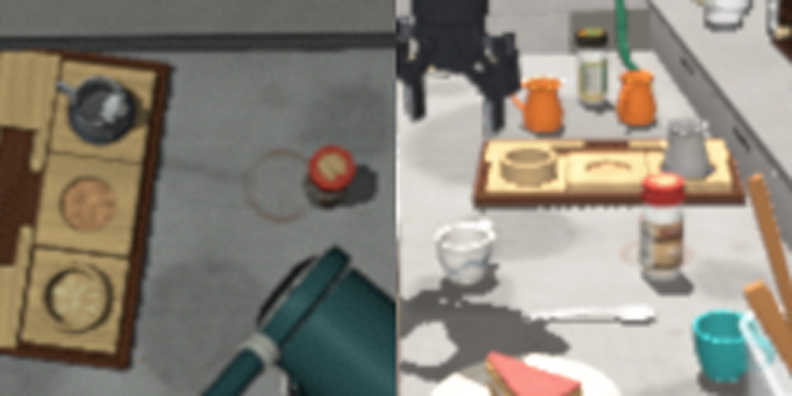

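The jug stands upright in the steel-lined insert: fitted origin about 7 mm from the centre, limit 22. Now the cup.

```bash
python3 -m creep '[[0.02,0.05,0.4,0,1],[0,0,0.5,0,1],[0,0,0.5,0,1],[0,0,0.5,0,1],[0,0,0.5,0,1],[0,0,0.38,0,1],[0,0,0,0,1],[0,0,0,0,0.7],[0,0,0,0,0.4],[0,0,0,0,0.4],[0,0,0,0,0.4],[0,0,0,0,0.4],[0,0,0,0,0.4]]' 30;python3 -m creep '[[0,0,-0.1,0,0.4],[0,0,-0.3,0,0.4],[0,0,-0.5,0,0.4],[0,0,-0.5,0,0.4],[0,0,-0.5,0,0.4],[0,0,-0.5,0,0.4],[0,0,0,0,0.4]]';  python3 to.py .5365 -.0436 .13 -.67
```

```text
time: 18.12
tool_pos: [0.3492, -0.2659, 0.0171]
tcp_rot: [2.827, 1.367, 0.002]
wrist_force: [-1.8, 1.4, 7.2]
width: 0.659
grip_force: 31.7
time: 19.0
tool_pos: [0.3499, -0.2666, 0.1386]
tcp_rot: [2.823, 1.365, 0.004]
wrist_force: [-0.1, -0.6, -0.8]
width: 0.659
grip_force: 32.3
t 19.0 pos [ 0.3499 -0.2666  0.1386] psi -0.670 tilt 0.006 w 0.659 grip 32.3 q6 -0.04 q6 new 0.59
spin -0.00 then tx 5.81 ty 0.15 tz 0.17
```

```bash
python3 -m creep '[[0.2,0,0,0,0.4],[0.5,0.01,0,0,0.4],[0.5,0.01,0,0,0.4],[0.5,0.01,0,0,0.4],[0.5,0.02,0,0,0.4],[0.5,0.02,0,0,0.4],[0.5,0.02,0,0,0.4],[0.5,0.02,0,0,0.4],[0.5,0.02,0,0,0.4],[0.5,0.02,0,0,0.4],[0.5,0,0,0,0.4],[0.4,0,0,0,0.4],[0.21,0,0,0,0.4],[0,0,0,0,0.4],[0,0,0,0,0.4]]'; python3 to.py .5365 -.0436 .0351 -.67
python3 - <<'E'
from h import *
P=[bot.read_camera(c) for c in('top','side')]; z0=bot.read_state()['tool_pos'][2]-.0171; o=[]
for p in P:
    q=proj([[.54,-.04,z0+.025]],p)[0]; L=masks('blue_cup',p,q); print(q,[(np.round(l[1]),round(l[0],2),l[2].sum()) for l in L])
    if L: o.append((L[0][2],p)); x,f=fit('blue_cup',o[-1:],[.5427,-.0358,2.47],z0); print(x,f,'axis',x[:2]+.01*np.array([-np.sin(x[2]),np.cos(x[2])]))
if len(o)>1: x,f=fit('blue_cup',o,[.5427,-.0358,2.47],z0); print(x,f,'axis',x[:2]+.01*np.array([-np.sin(x[2]),np.cos(x[2])]))
E
```

```text
time: 20.88
tool_pos: [0.5341, -0.0426, 0.1356]
tcp_rot: [-2.828, -1.367, 0.001]
wrist_force: [0.2, -0.7, -2.1]
width: 0.657
grip_force: 32.3
t 20.88 pos [ 0.5341 -0.0426  0.1356] psi -0.670 tilt 0.001 w 0.657 grip 32.3 q6 0.54 q6 new 0.59
spin -0.00 then tx 0.01 ty 0.05 tz 2.01
[281.72266098 182.96879017] [(array([284., 183., 293., 193.]), 0.41, np.int64(54))]
[ 0.53711547 -0.05442676  2.04570031] 0.8338177466233544 axis [ 0.5282221  -0.05899929]
[334.42835807 162.32956137] [(array([325., 154., 339., 171.]), 0.51, np.int64(157))]
[ 0.53608626 -0.0281595   2.64153913] 0.2034113335212856 axis [ 0.53129153 -0.03693507]
[ 0.53343218 -0.03586398  2.76458946] 1.0670397466640797 axis [ 0.52975082 -0.0451617 ]
```

```bash
python3 -m creep '[[0.01,0.05,0.3,0,0.4],[0,0,0.5,0,0.4],[0,0,0.5,0,0.4],[0,0,0.4,0,0.4],[0,0,0.15,0,0.4],[0,0,0,0,0.4]]'; python3 -m creep '[[0,0,0.05,0,0.4],[0,0,0.04,0,0.4],[0,0,0,0,0.4]]'; python3 -m creep '[[0,0,0.04,0,0.4],[0,0,0.03,0,0.4],[0,0,0,0,0.4],[0,0,0,0,0.4]]'; python3 to.py .5365 -.0436 .0351 -.67
python3 - <<'E'
from h import *
b=bot.read_camera('side')['pixels'][:,:,::-1]; a=bot.read_camera('top')['pixels'][:,:,::-1]
cv2.imwrite('pics/c1.png',cv2.resize(np.hstack([a[140:230,240:330],b[140:230,290:380]]),None,fx=4.4,fy=4.4,interpolation=cv2.INTER_CUBIC))
E
```

```text
time: 21.82
tool_pos: [0.5362, -0.0434, 0.0424]
tcp_rot: [-2.828, -1.367, 0.002]
wrist_force: [-0.2, -0.1, -1.0]
width: 0.659
grip_force: 32.4
time: 22.2
tool_pos: [0.5371, -0.0434, 0.0391]
tcp_rot: [2.828, 1.368, 0.001]
wrist_force: [0.6, -0.1, -1.1]
width: 0.659
grip_force: 32.4
time: 22.7
tool_pos: [0.5369, -0.0434, 0.0353]
tcp_rot: [-2.828, -1.368, 0.0]
wrist_force: [-0.0, 0.8, -0.8]
width: 0.66
grip_force: 32.4
t 22.7 pos [ 0.5369 -0.0434  0.0353] psi -0.670 tilt 0.000 w 0.660 grip 32.4 q6 0.54 q6 new 0.59
spin 0.00 then tx -0.01 ty -0.00 tz 0.00
```

View pics/c1.png

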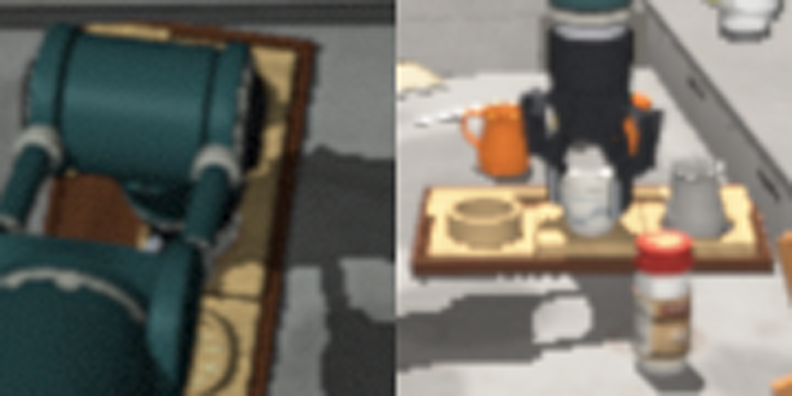

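The cup is going into the cork recess with no side force; I lower it in small steps until it touches.

```bash
python3 -m creep '[[0,0,0.02,0,0.4],[0,0,0.0,0,0.4],[0,0,0,0,0.4]]'; python3 -m creep '[[0,0,0.02,0,0.4],[0,0,0.0,0,0.4],[0,0,0,0,0.4]]'
```

```text
time: 23.18
tool_pos: [0.5369, -0.0433, 0.0352]
tcp_rot: [-2.828, -1.368, 0.0]
wrist_force: [-2.2, 1.1, 5.1]
width: 0.662
grip_force: 32.9
time: 23.55
tool_pos: [0.537, -0.0433, 0.0351]
tcp_rot: [-2.828, -1.368, 0.0]
wrist_force: [-5.9, 1.4, 11.8]
width: 0.651
grip_force: 33.5
```

```bash
python3 -m creep '[[0,0,-0.02,0,0.4],[0,0,0,0,0.7],[0,0,0,0,0.74],[0,0,0,0,0.8],[0,0,0,0,0.8],[0,0,0,0,0.8],[0,0,-0.1,0,0.8],[0,0,-0.3,0,0.8],[0,0,-0.5,0,0.8],[0,0,-0.6,0,0.8],[0,0,-0.8,0,0.8],[0,0,-0.8,0,0.8],[0,0,0,0,0.8]]';  python3 to.py .5542 -.2862 .16 0.4; python3 - <<'E'
from h import *
P=[bot.read_camera(c) for c in('top','side')]
for p in P:
    q=proj([[.54,-.04,.04]],p)[0]; L=masks('blue_cup',p,q); print(q,[(np.round(l[1]),round(l[0],2),l[2].sum()) for l in L])
    if L: x,f=fit('blue_cup',[(L[0][2],p)],[.5427,-.0358,2.47],.018); print(x,f)
E
```

```text
time: 25.18
tool_pos: [0.5402, -0.0438, 0.1951]
tcp_rot: [2.823, 1.365, 0.013]
wrist_force: [0.1, 0.5, 0.5]
width: 0.796
grip_force: 0.0
t 25.18 pos [ 0.5402 -0.0438  0.1951] psi -0.670 tilt 0.010 w 0.796 grip 0.0 q6 0.54 q6 new -0.88
spin -10.70 then tx -4.57 ty -1.63 tz 0.70
[285.25823348 189.52179991] [(array([281., 181., 294., 196.]), 0.73, np.int64(184))]
[ 0.54263063 -0.0371806   2.3863495 ] 0.34470448234827444
[334.34205314 186.9272777 ] [(array([329., 180., 340., 195.]), 0.58, np.int64(175))]
[ 0.54161014 -0.03394631  2.58211757] 0.10594795539033453
```

The cup stands in the cork insert, with its origin about 10 mm from the centre (limit 20), as the 10 mm bowl offset predicts. Now the red jar.

```bash
python3 -m creep '[[0,0,0,0.95,1],[0,0,0,0.95,1],[0,0,0,0.95,1],[0,0,0,0.95,1],[0,0,0,0.95,1],[0,0,0,0.95,1],[0,0,0,0.95,1],[0,0,0,0.95,1],[0,0,0,0.95,1],[0,0,0,0.95,1],[0,0,0,0.9,1],[0,0,0,0,1]]';  python3 to.py .5542 -.2862 .16 -1.71
```

```text
time: 26.88
tool_pos: [0.5357, -0.0432, 0.1875]
tcp_rot: [-3.134, 0.217, 0.005]
wrist_force: [-0.2, 0.0, 0.9]
width: 0.997
grip_force: 0.0
t 26.88 pos [ 0.5357 -0.0432  0.1875] psi -1.709 tilt 0.003 w 0.997 grip 0.0 q6 1.58 q6 new 1.23
spin 0.01 then tx 1.04 ty 4.76 tz 0.55
```

```bash
python3 -m creep '[[0.08,0.4,0,0,1],[0.16,0.7,0,0,1],[0.16,0.7,0,0,1],[0.16,0.7,0,0,1],[0.16,0.7,0,0,1],[0.16,0.7,0,0,1],[0.16,0.7,0,0,1],[0,0.16,0,0,1],[0,0,0,0,1],[0,0,0,0,1]]';  python3 to.py .5542 -.2862 .047 -1.71
```

```text
time: 28.12
tool_pos: [0.555, -0.2855, 0.189]
tcp_rot: [-3.133, 0.217, 0.001]
wrist_force: [-0.1, -0.1, 0.1]
width: 1.003
grip_force: 0.0
t 28.12 pos [ 0.555  -0.2855  0.189 ] psi -1.709 tilt 0.001 w 1.003 grip 0.0 q6 1.19 q6 new 1.23
spin 0.01 then tx -0.01 ty 0.02 tz 2.84
```

```bash
python3 -m creep '[[0,0,0.4,0,1],[0,0,0.5,0,1],[0,0,0.5,0,1],[0,0,0.5,0,1],[0,0,0.5,0,1],[0,0,0.44,0,1],[0,0,0,0,1],[0,0,0,0,0.6],[0,0,0,0,0.3],[0,0,0,0,0.3],[0,0,0,0,0.3],[0,0,0,0,0.3],[0,0,0,0,0.3],[0,0,0,0,0.3]]' 30; python3 -m creep '[[0,0,-0.1,0,0.3],[0,0,-0.3,0,0.3],[0,0,-0.5,0,0.3],[0,0,-0.5,0,0.3],[0,0,-0.5,0,0.3],[0,0,-0.5,0,0.3],[0,0,-0.5,0,0.3],[0,0,0,0,0.3]]';  python3 to.py .4395 -.0298 .19 -1.71
```

```text
time: 29.88
tool_pos: [0.5564, -0.2866, 0.0488]
tcp_rot: [3.133, -0.219, 0.004]
wrist_force: [-0.2, 1.7, 6.0]
width: 0.51
grip_force: 28.9
time: 30.88
tool_pos: [0.557, -0.2874, 0.1957]
tcp_rot: [3.131, -0.218, 0.008]
wrist_force: [0.7, 0.1, -1.1]
width: 0.512
grip_force: 28.8
t 30.88 pos [ 0.557  -0.2874  0.1957] psi -1.710 tilt 0.006 w 0.512 grip 28.8 q6 1.19 q6 new 1.64
spin -0.00 then tx -3.04 ty -4.78 tz 0.11
```

```bash
python3 -m creep '[[-0.14,-0.22,0,0,0.3],[-0.3,-0.47,0,0,0.3],[-0.3,-0.47,0,0,0.3],[-0.3,-0.47,0,0,0.3],[-0.3,-0.47,0,0,0.3],[-0.3,-0.47,0,0,0.3],[-0.3,-0.47,0,0,0.3],[-0.3,-0.47,0,0,0.3],[-0.3,-0.47,0,0,0.3],[-0.3,-0.47,0,0,0.3],[-0.2,-0.33,0,0,0.3],[0,0,0,0,0.3],[0,0,0,0,0.3],[0,0,0,0,0.3]]';  python3 to.py .4395 -.0298 .095 -1.71
python3 - <<'E'
from h import *
P=[bot.read_camera(c) for c in('top','side')]; z0=bot.read_state()['tool_pos'][2]-.0475; o=[]
for p in P:
    q=proj([[.4395,-.0298,z0+.05]],p)[0]; L=masks('red_jar',p)
    L=[l for l in L if abs(l[1][0]-q[0])<30 and abs((l[1][1]+l[1][3])/2-q[1])<30];print(q,[(np.round(l[1]),round(l[0],2),l[2].sum()) for l in L])
    if L: x,f=fit('red_jar',[(L[0][2],p)],[.4395,-.0298,0],z0); print(x[:2],f)
E
```

```text
time: 32.62
tool_pos: [0.4383, -0.0291, 0.1923]
tcp_rot: [3.134, -0.22, 0.0]
wrist_force: [-0.3, -0.2, -1.3]
width: 0.51
grip_force: 28.9
t 32.62 pos [ 0.4383 -0.0291  0.1923] psi -1.711 tilt 0.000 w 0.510 grip 28.9 q6 1.59 q6 new 1.64
spin -0.01 then tx 0.03 ty 0.01 tz 1.95
[275.90128696 213.12495362] []
[308.39324163 150.11439011] [(array([305., 137., 318., 167.]), 0.61, np.int64(131))]
[ 0.43685936 -0.03233971] 0.602435106113131
```

```bash
python3 -m creep '[[0.03,0.01,0.4,0,0.3],[0,0,0.5,0,0.3],[0,0,0.5,0,0.3],[0,0,0.4,0,0.3],[0,0,0.1,0,0.3],[0,0,0,0,0.3],[0,0,0,0,0.3]]';  python3 to.py .4395 -.0298 .0655 -1.71
python3 - <<'E'
from h import *
p=bot.read_camera('side'); b=p['pixels'][:,:,::-1]; s=bot.read_state()['tool_pos']; k=8;c0,r0=280,140
im=cv2.resize(b[140:210,280:375],None,fx=k,fy=k,interpolation=cv2.INTER_CUBIC)
for z,r,c,xy in((.042,.028,(0,0,255),(.4395,-.0298)),(.042,.035,(255,0,0),(.4395,-.0298)),(.018,.035,(255,0,0),(.4395,-.0298)),(s[2]-.0475,.021,(0,255,0),s[:2]),(s[2]+.03,.021,(0,255,0),s[:2])):
    cv2.polylines(im,[((proj(ring(z,r)+[xy[0],xy[1],0],p)+.5-[c0,r0])*k).astype(np.int32)],True,c,1)
cv2.imwrite('pics/r1.png',im)
E
```

```text
time: 33.7
tool_pos: [0.4404, -0.0294, 0.0983]
tcp_rot: [3.134, -0.219, 0.003]
wrist_force: [-0.3, 0.2, -1.4]
width: 0.515
grip_force: 28.9
t 33.7 pos [ 0.4404 -0.0294  0.0983] psi -1.710 tilt 0.002 w 0.515 grip 28.9 q6 1.59 q6 new 1.64
spin -0.00 then tx -0.02 ty 0.01 tz 0.66
```

View pics/r1.png

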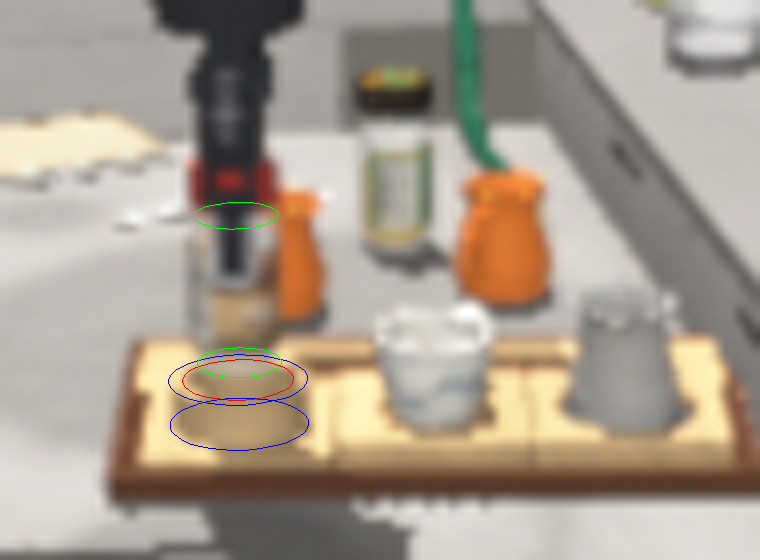

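The collar outline fits the image. The jar sits about 2–3 mm toward −x of the tool centre, at crop (232,280) against (238,280), so I correct that and lower.

```bash
python3 -m creep '[[0.04,0,0,0,0.3],[0,0,0.1,0,0.3],[0,0,0.15,0,0.3],[0,0,0.15,0,0.3],[0,0,0.1,0,0.3],[0,0,0,0,0.3]]'; python3 -m creep '[[0,0,0.06,0,0.3],[0,0,0.05,0,0.3],[0,0,0,0,0.3],[0,0,0,0,0.3]]'
```

```text
time: 34.5
tool_pos: [0.4407, -0.0294, 0.0715]
tcp_rot: [-3.134, 0.219, 0.003]
wrist_force: [-0.2, -0.6, -1.1]
width: 0.512
grip_force: 28.9
time: 35.0
tool_pos: [0.4414, -0.0295, 0.0668]
tcp_rot: [3.134, -0.218, 0.0]
wrist_force: [-0.3, -0.4, -0.4]
width: 0.515
grip_force: 29.0
```

```bash
python3 -m creep '[[0,0,0.03,0,0.3],[0,0,0,0,0.3],[0,0,0,0,0.3]]'; python3 -m creep '[[0,0,0.03,0,0.3],[0,0,0,0,0.3],[0,0,0,0,0.3]]'
```

```text
time: 35.38
tool_pos: [0.4417, -0.0295, 0.0667]
tcp_rot: [3.134, -0.218, 0.0]
wrist_force: [-3.5, 0.3, 10.6]
width: 0.512
grip_force: 29.7
time: 35.75
tool_pos: [0.4421, -0.0295, 0.0667]
tcp_rot: [3.134, -0.218, 0.001]
wrist_force: [-8.0, 1.2, 21.6]
width: 0.511
grip_force: 30.5
```

```bash
python3 -m creep '[[0,0,-0.04,0,0.3],[0,0,-0.01,0,0.3],[0,0,0,0,0.54],[0,0,0,0,0.6],[0,0,0,0,0.68],[0,0,0,0,0.68],[0,0,0,0,0.68],[0,0,-0.1,0,0.68],[0,0,-0.3,0,0.68],[0,0,-0.5,0,0.68],[0,0,-0.6,0,0.68],[0,0,-0.8,0,0.6],[0,0,-0.8,0,0.6],[0,0,0,0,0.5]]';  python3 to.py .463 -.3735 .16 -1.70;python3 - <<'E'
from h import *
P=[bot.read_camera(c) for c in('top','side')]
for p in P:
    q=proj([[.4395,-.0298,.07]],p)[0]; L=masks('red_jar',p,q); print(q,[(np.round(l[1]),round(l[0],2),l[2].sum()) for l in L])
    if L: x,f=fit('red_jar',[(L[0][2],p)],[.4395,-.0298,0],.018); print(x[:2],f)
a,b=[p['pixels'][:,:,::-1] for p in P]
cv2.imwrite('pics/r2.png',cv2.resize(np.hstack([a[140:260,240:420],b[140:260,280:400]]),None,fx=2.6,fy=2.6,interpolation=cv2.INTER_CUBIC))
E
```

```text
time: 37.5
tool_pos: [0.4444, -0.0298, 0.2267]
tcp_rot: [3.133, -0.218, 0.015]
wrist_force: [0.7, 0.8, -0.2]
width: 0.495
grip_force: 0.0
t 37.5 pos [ 0.4444 -0.0298  0.2267] psi -1.710 tilt 0.010 w 0.495 grip 0.0 q6 1.59 q6 new 1.02
spin -0.10 then tx 1.25 ty 6.77 tz 1.33
[280.87140533 218.40840889] [(array([274., 215., 290., 229.]), 0.52, np.int64(139))]
[ 0.42821935 -0.04061782] 0.368879353861686
[309.12673067 180.42115374] [(array([305., 167., 315., 193.]), 0.7, np.int64(251))]
[ 0.43969729 -0.02637501] 0.20171171171171176
```

View pics/r2.png

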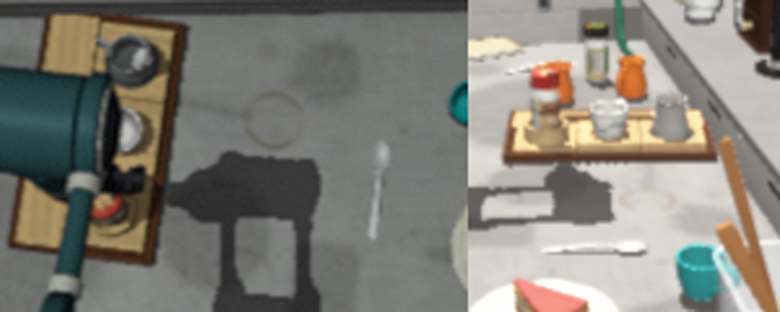

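Jar stands upright in the collar; cup and jug stand in theirs. The spoon runs from crop (382,142) to (373,238), so its centre is about (0.461,-0.374), yaw -0.135, which already matches the tool's orientation.

```bash
python3 -m creep '[[0.1,0.4,0,0,0.5],[0.17,0.8,0.1,0,0.5],[0.17,0.8,0.2,0,0.5],[0.17,0.8,0.2,0,0.5],[0.17,0.8,0.2,0,0.5],[0.17,0.8,0.2,0,0.5],[0.17,0.8,0.2,0,0.5],[0.17,0.8,0.2,0,0.5],[0.1,0.77,0.2,0,0.5],[0,0,0,0,0.5],[0,0,0,0,0.5],[0,0,0,0,0.5]]';  python3 to.py .461 -.374 .03 -1.706
python3 - <<'E'
from h import *
p=bot.read_camera('side'); 
L=masks('spoon',p,(329,236))+masks('fork',p,(329,236)); print([(np.round(l[1]),round(l[0],2),l[2].sum()) for l in L])
print(proj([[.461+.065*.991,-.374-.065*.135,.005],[.461-.065*.991,-.374+.065*.135,.005]],p))
cv2.imwrite('pics/sp1.png',cv2.resize(p['pixels'][190:250,290:390,::-1],None,fx=7,fy=7,interpolation=cv2.INTER_CUBIC))
E
```

```text
time: 39.2
tool_pos: [0.4631, -0.3731, 0.146]
tcp_rot: [-3.133, 0.217, 0.001]
wrist_force: [-0.3, -0.1, -0.7]
width: 0.5
grip_force: 0.0
t 39.2 pos [ 0.4631 -0.3731  0.146 ] psi -1.709 tilt 0.001 w 0.500 grip 0.0 q6 0.99 q6 new 1.02
spin -0.03 then tx -0.04 ty 0.02 tz 2.32
[(array([311., 233., 349., 239.]), 0.44, np.int64(65))]
[[346.92732527 235.08112429]
 [306.83806848 235.4134492 ]]
```

View pics/sp1.png

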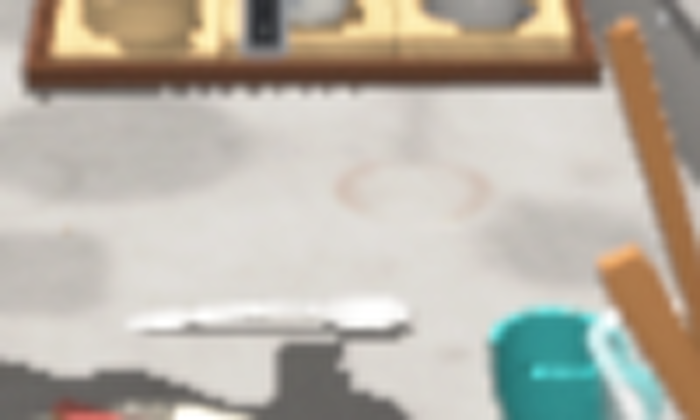

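Side view: the spoon spans x-pixels 308.6–348.6, so its centre is about x=0.465 and the tool is on it to within 2 mm.

```bash
python3 -m creep '[[0.03,0.02,0.4,0,0.5],[0,0,0.5,0,0.5],[0,0,0.5,0,0.5],[0,0,0.5,0,0.5],[0,0,0.4,0,0.5],[0,0,0.3,0,0.5],[0,0,0.1,0,0.5],[0,0,0.06,0,0.5],[0,0,0,0,0.5],[0,0,0,0,0.5]]'; python3 to.py .465 -.374 .005 -1.706
```

```text
time: 40.6
tool_pos: [0.4651, -0.376, 0.0091]
tcp_rot: [3.133, -0.218, 0.002]
wrist_force: [-0.3, 0.8, 0.3]
width: 0.501
grip_force: 0.0
t 40.6 pos [ 0.4651 -0.376   0.0091] psi -1.710 tilt 0.002 w 0.501 grip 0.0 q6 0.99 q6 new 1.03
spin -0.04 then tx -0.01 ty -0.04 tz 0.08
```

```bash
python3 -m creep '[[0,0,0.11,0,0.5],[0,0,0,0,0.4],[0,0,0,0,0.3],[0,0,0,0,0.2],[0,0,0,0,0.1],[0,0,0,0,0.1],[0,0,0,0,0.1],[0,0,0,0,0.1],[0,0,0,0,0.1]]' 25
```

```text
time: 41.72
tool_pos: [0.4647, -0.3756, 0.0029]
tcp_rot: [3.134, -0.219, 0.0]
wrist_force: [-0.0, 0.2, 1.4]
width: 0.216
grip_force: 24.4
```

```bash
python3 -m creep '[[0,0,-0.1,0,0.1],[0,0,-0.3,0,0.1],[0,0,-0.5,0,0.1],[0,0,-0.5,0,0.1],[0,0,-0.5,0,0.1],[0,0,-0.5,0,0.1],[0,0,-0.4,0,0.1],[0,0,0,0,0.1],[0,0,0,0,0.1]]'; python3 to.py .5485 .0405 .14 -1.713
python3 - <<'E'
from h import *
p=bot.read_camera('side'); s=bot.read_state()['tool_pos']; print(proj([s],p))
cv2.imwrite('pics/sp2.png',cv2.resize(p['pixels'][170:250,270:390,::-1],None,fx=6,fy=6,interpolation=cv2.INTER_CUBIC))
E
```

```text
time: 42.85
tool_pos: [0.4641, -0.3752, 0.1421]
tcp_rot: [-3.133, 0.218, 0.001]
wrist_force: [-0.1, 0.4, -0.1]
width: 0.222
grip_force: 24.3
t 42.85 pos [ 0.4641 -0.3752  0.1421] psi -1.710 tilt 0.001 w 0.222 grip 24.3 q6 0.99 q6 new 1.79
spin 0.03 then tx 0.49 ty -8.47 tz 0.04
[[327.6453319  196.45876041]]
```

View pics/sp2.png

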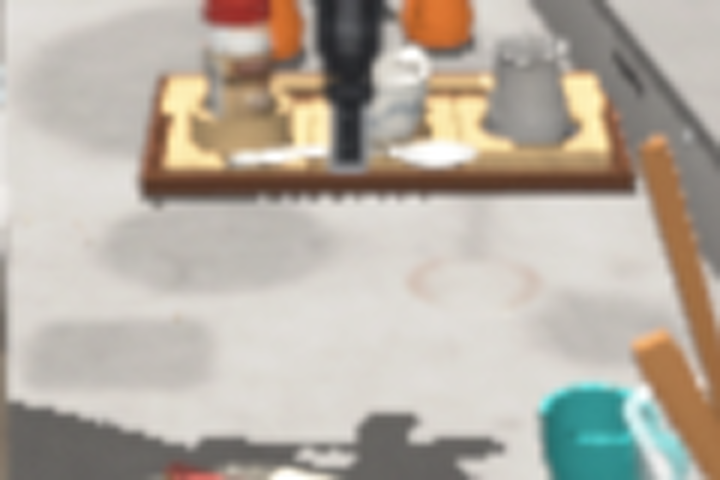

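The spoon is held at its middle (ends at crop x 228 and 475, fingers at 349), level. I carry it high over the filled tray.

```bash
python3 -m creep '[[0,0,-0.4,0,0.1],[0,0,-0.4,0,0.1],[0,-0.25,-0.3,0,0.1],[0.03,-0.5,0,0,0.1],[0.03,-0.5,0,0,0.1],[0.03,-0.5,0,0,0.1],[0.03,-0.5,0,0,0.1],[0.03,-0.5,0,0,0.1],[0.03,-0.5,0,0,0.1],[0.03,-0.5,0,0,0.1],[0.03,-0.5,0,0,0.1],[0.03,-0.5,0,0,0.1],[0.03,-0.5,0,0,0.1],[0.03,-0.5,0,0,0.1],[0.03,-0.5,0,0,0.1],[0.03,-0.5,0,0,0.1],[0.03,-0.5,0,0,0.1],[0.03,-0.5,0,0,0.1],[0.03,-0.5,0,0,0.1],[0.02,-0.22,0,0,0.1]]';python3 -m creep '[[0,0,0,0,0.1],[0,0,0,0,0.1],[0,0,0,0,0.1]]'; python3 to.py .5485 .0405 .06 -1.713
```

```text
time: 45.4
tool_pos: [0.5483, 0.042, 0.1989]
tcp_rot: [-3.134, 0.216, -0.002]
wrist_force: [-0.5, -0.6, 0.1]
width: 0.212
grip_force: 24.3
time: 45.78
tool_pos: [0.5479, 0.0397, 0.1978]
tcp_rot: [3.134, -0.22, -0.0]
wrist_force: [0.3, -0.0, -1.7]
width: 0.213
grip_force: 24.3
t 45.77 pos [0.5479 0.0397 0.1978] psi -1.711 tilt 0.000 w 0.213 grip 24.3 q6 1.74 q6 new 1.79
spin 0.02 then tx 0.01 ty -0.02 tz 2.76
```

```bash
python3 -m creep '[[0.01,-0.01,0.4,0,0.1],[0,0,0.5,0,0.1],[0,0,0.5,0,0.1],[0,0,0.5,0,0.1],[0,0,0.5,0,0.1],[0,0,0.4,0,0.1],[0,0,0.2,0,0.1],[0,0,0.1,0,0.1],[0,0,0,0,0.1],[0,0,0,0,0.1]]'; python3 to.py .5485 .0405 .013 -1.713
python3 - <<'E'
from h import *
P=[bot.read_camera(c) for c in('top','side')];a,b=[p['pixels'][:,:,::-1] for p in P]
cv2.imwrite('pics/sp3.png',cv2.resize(np.hstack([a[140:250,230:330],b[140:250,290:390]]),None,fx=4,fy=4,interpolation=cv2.INTER_CUBIC))
E
```

```text
time: 47.02
tool_pos: [0.5494, 0.0408, 0.0437]
tcp_rot: [-3.134, 0.219, -0.002]
wrist_force: [0.1, 0.6, 0.3]
width: 0.218
grip_force: 24.3
t 47.02 pos [0.5494 0.0408 0.0437] psi -1.710 tilt 0.002 w 0.218 grip 24.3 q6 1.74 q6 new 1.79
spin 0.03 then tx -0.02 ty 0.01 tz 0.61
```

View pics/sp3.png

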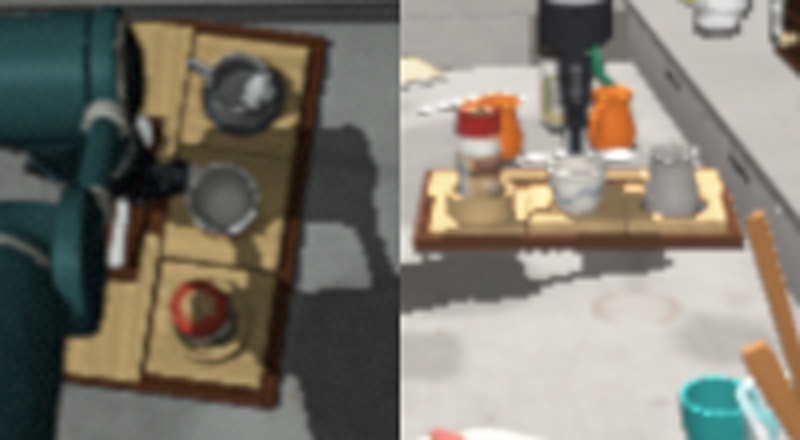

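The spoon is lined up over the groove, its handle visible at crop (118,235) within the groove's walls. Lowering it.

```bash
python3 -m creep '[[-0.01,0,0.2,0,0.1],[0,0,0.2,0,0.1],[0,0,0.1,0,0.1],[0,0,0,0,0.1],[0,0,0,0,0.1]]'; python3 -m creep '[[0,0,0.06,0,0.1],[0,0,0,0,0.1],[0,0,0,0,0.1]]'; python3 -m creep '[[0,0,0.05,0,0.1],[0,0,0,0,0.1],[0,0,0,0,0.1]]'
```

```text
time: 47.75
tool_pos: [0.5483, 0.0409, 0.0178]
tcp_rot: [3.134, -0.218, 0.0]
wrist_force: [-0.3, -0.4, -0.5]
width: 0.216
grip_force: 24.3
time: 48.12
tool_pos: [0.5482, 0.0409, 0.0149]
tcp_rot: [-3.134, 0.218, -0.0]
wrist_force: [1.3, -0.2, -0.1]
width: 0.214
grip_force: 24.3
time: 48.5
tool_pos: [0.5485, 0.0409, 0.0128]
tcp_rot: [-3.134, 0.218, -0.001]
wrist_force: [-1.7, 0.3, 4.8]
width: 0.215
grip_force: 25.0
```

Contact is at the expected height; I release with a small opening, because the finger scoop is only 64 mm wide, and lift.

```bash
python3 -m creep '[[0,0,0,0,0.25],[0,0,0,0,0.29],[0,0,0,0,0.31],[0,0,0,0,0.31],[0,0,0,0,0.31],[0,0,-0.1,0,0.31],[0,0,-0.2,0,0.31],[0,0,-0.4,0,0.31],[0,0,-0.6,0,0.31],[0,0,-0.8,0,0.31],[0,0,-0.8,0,0.31],[0,0,-0.8,0,0.31],[0,0,0,0,0.31]]'; python3 to.py .38 .2 .2 -1.713
```

```text
time: 50.12
tool_pos: [0.5514, 0.0409, 0.2029]
tcp_rot: [-3.133, 0.218, -0.015]
wrist_force: [-0.2, 0.1, 0.1]
width: 0.313
grip_force: 0.0
t 50.12 pos [0.5514 0.0409 0.2029] psi -1.710 tilt 0.010 w 0.313 grip 0.0 q6 1.74 q6 new 2.20
spin 0.03 then tx -3.84 ty -2.66 tz 0.06
```

```bash
python3 -m creep '[[0,0.4,0,0,0.31],[-0.3,0.8,0,0,0.31],[-0.3,0.8,0,0,0.31],[-0.3,0.8,0,0,0.31],[-0.3,0.8,0,0,0.31],[-0.3,0.8,0,0,0.31],[-0.3,0.8,0,0,0.31],[-0.3,0.8,0,0,0.31],[0,0,0,0,0.31],[0,0,0,0,0.31]]'
python3 - <<'E'
from h import *
P=[bot.read_camera(c) for c in('top','side')];a,b=[p['pixels'][:,:,::-1] for p in P]
T=np.array([.541,-.012]);c,s=np.cos(-.142),np.sin(-.142)
for n,z,x0 in(('blue_cup',.018,[.5427,-.0358,2.47]),('steel_jug',.018,[.6375,-.049,2.73]),('red_jar',.018,[.4395,-.0298,0]),('spoon',.01,[.5485,.0405,-.142])):
    for p in P:
        q=proj([[x0[0],x0[1],.04 if n!='spoon' else .015]],p)[0]; L=masks(n,p,q)
        if L:
            x,f=fit(n,[(L[0][2],p)],x0,z); d=x[:2]-T; print(n,np.round(x,3),round(f,2),'in tray',np.round([c*d[0]+s*d[1],-s*d[0]+c*d[1]],3))
        else: print(n,'none')
for n,uv,z in(('fork',(166,216),0),('brown_jar',(183,180),.1)): print(n,[np.round(l[1]) for l in masks(n,P[0])])
cv2.imwrite('pics/f.png',cv2.resize(np.hstack([a[130:260,150:320],b[140:270,285:395]]),None,fx=2.8,fy=2.8,interpolation=cv2.INTER_CUBIC))
E
```

```text
time: 51.38
tool_pos: [0.4015, -0.2414, 0.1961]
tcp_rot: [-3.132, 0.221, 0.003]
wrist_force: [-0.3, -0.2, -0.8]
width: 0.31
grip_force: 0.0
blue_cup [ 0.542 -0.037  2.442] 0.08 in tray [ 0.004 -0.025]
blue_cup [ 0.54  -0.029  2.59 ] 0.13 in tray [ 0.002 -0.017]
steel_jug [ 0.635 -0.049  2.632] 0.1 in tray [ 0.098 -0.024]
steel_jug [ 0.637 -0.032  2.869] 0.32 in tray [ 0.098 -0.006]
red_jar [ 0.438 -0.032  0.36 ] 0.1 in tray [-0.099 -0.035]
red_jar [ 0.44  -0.026  0.29 ] 0.24 in tray [-0.098 -0.029]
spoon [ 0.549  0.038 -0.145] 0.52 in tray [0.001 0.05 ]
spoon [0.551 0.046 1.111] 0.55 in tray [0.002 0.059]
fork [array([164., 197., 170., 229.]), array([270., 211., 293., 232.])]
brown_jar [array([174., 172., 200., 191.])]
```

View pics/f.png

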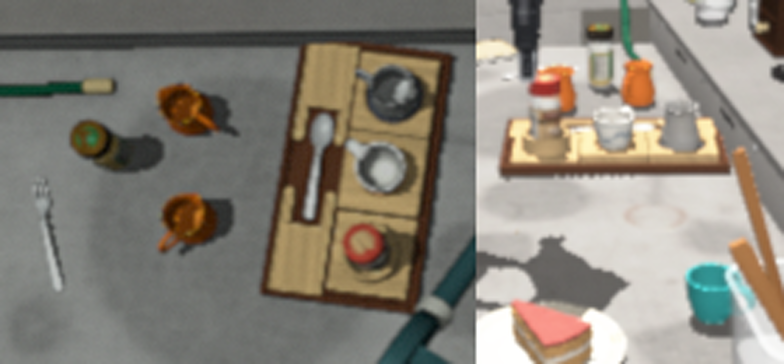

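The spoon lies in the groove at crop (316,165). The cup, jug and jar stand upright in their own inserts, and the fork and brown jar are where they were. Handing in.

```bash
python3 -c "
from workcell import bot
print(bot.finish_job())"
```

```text
the job is handed in; nothing more can be done
None
```

I handed the job in with the blue-flowered cup, steel jug and red-capped jar upright in their own inserts and the teaspoon in the groove; in the last pictures all four were within the position limits and the fork and brown-capped jar looked unmoved, but the hand-in returned no verdict.

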